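# Load a well plate under the spring flap of its dock

## Robot

A 6-joint arm with a two-finger parallel gripper is mounted at the origin on a cart in front of the work surface, level with it; the furniture and walls round the work are solid. World frame = base frame: x ahead of the robot, y to its left, z up, the work surface at z = 0. Lengths are in m, angles in rad, forces in N, time in s.
With the tool pointing down it reaches from about 0.25 to 0.775 m from the base axis. Payload 4 kg.
Tool frame: the origin (TCP) lies midway between the tips of the shut fingers; the grasp point (between the pads) lies 19 mm behind it (robot.pinch_z is the distance from the TCP to the grasp point, in m); z points along the fingers, y is the line along which they close (so a half turn about z gives the same grasp; the last joint's range is limited). The gripper opens to 94 mm and grips with 3 to 60 N. Pads are 16 mm wide; open, the fingers measure 119 mm over their backs; the gripper's body (75 mm by 177 mm) begins 78 mm behind the grasp point.
Start: joints at [1.056, 0.087, 1.371, -0, 1.684, -0.103], TCP at [0.22, 0.504, 0.206] pointing down, gripper open.
Joint ranges: [-3.1, 3.1], [-0.76, 2.03], [0.27, 2.55], [-1.08, 4.22], [0.17, 2.65], [-2.57, 2.57]. Speed limits (rad/s): [2.79, 2.79, 3.14, 3.14, 3.14, 3.14].

## Interface

Orientations are given as a rotation vector (axis times angle).
In Python, from bench import robot, viewer, close_job gives the robot as it stands.
- The arm moves only by the tool drive_tool, never from a script. Its argument "rows" is text: rows parted by semicolons, each of 7 numbers parted by spaces: the shift along the tool's x, y, z in m, then the turn, a rotation vector about the tool's x, y, z in degrees, then the closure, from 0 (fully open) to 1 (shut). A call has exactly 5 rows; each row shifts and turns the commanded pose from where the row before left it, along the tool's axes as they then stand; what a row does not reach is not made up. A row lasts 1/12 s, in which the tool goes at most 41.7 mm and 7.16 degrees, less where a joint would pass 70% of its speed; a pose out of reach is approached as far as the arm can. A call with a gripper value outside its range is refused whole. The fingers move at their own pace and stop on an object; "squeeze" is the grip in N (left out, the last holds). Time passes only in rows, so rows that do not move let the fingers close, or fill a call up. It gives the time, the measured TCP pose, the force, the opening and the grip force at its end, in the units of the state.
- robot.observe(): the state, without advancing time (a new reading comes with each control period).
- viewer.get_image(name): name is "scene" or "top"; returns (picture, depth): 480x640x3 uint8, red, green, blue; 480x640 float32, m along the optical axis (not along the pixel's ray), 0 where there is no reading.
- viewer.camera_params(name): a dict with "vertical_fov" (degrees; the focal length in pixels is half the picture's height over the tangent of half this angle, whatever the lens; pixels are square), "cx", "cy" (the principal point, pixels), "pose" (4x4, takes a point from camera to world coordinates). Camera axes: x right, y up, looking along -z (the intrinsics and any distortion apply to the point x, -y, -z); pixel columns grow to the right and rows downward; lengths in m; the calibration is good to about 2 mm. A picture is of the moment at which its call begins. camera_params takes no time and is no camera call.
- close_job(): hands the job in; it is judged then, once.
The state is a dict: "t": time; "qpos": joint angles; "dq": joint speeds; "tau": joint torques, N m; "position": TCP position; "ee_rot": TCP orientation; "wrist_force": force on the tool from outside, world axes, zero at the start; "ft_torque": the same for the moment, N m; "width": finger opening in m; "grasp_force": force on a finger pad.
Only numpy, scipy, OpenCV 4.12 (cv2) and the standard library are available. Lean on these libraries where they do the work, as an engineer would, in place of code of your own. Each camera call takes 0.05 s, during which the arm holds its last target. There are 200 camera calls.

## Task

Using fingertips only, press the long lever beside the plate dock down with one fingertip so that the spring flap stands open, and while that finger keeps it open, push the well plate along the dock's bed under the flap with the other fingertip, until its far end is fully home against the back stop. Then let go of the lever, so that the flap comes down on the plate, and back clear of everything. Do not grip or lift the plate, and leave the things lying around alone.

Things in the scene. Friction and masses are not known exactly. Their poses are not given: they have to be found in the camera images.
- dock: Fixed aluminium plate dock on the desk, right of the microscope. x: along the dock away from the robot (push direction), y left, z up; origin on the desk. Bed 280 x 106 mm, x -150 to +130, top at z = 8 mm. Side rails: x -120 to +105, inner faces y = +-45.5, outer +-50.5, top z = 19. At the far end a grey post (right) and gear housing (left, x 96 to 136, y 52 to 82 mm), 70 mm high.
- stop_face (a point): Middle of the back stop's face, at dock x = +105, z = 15 mm: the plate's far end must come to rest against it. Axes as the dock's. The tall microscope (0.6 m high) stands left of the dock, at world x above 0.5 m, y from -0.25 to +0.1 m: come to the dock round its near side, at about x = 0.37 m.
- plate_center (a point): Centre (9 mm above the underside) of the loose 24-well plate: clear, 128 long, 86 wide, solid body 18 mm high, 60 to 120 g. It lies flat on the bed between the rails (2.5 mm play each side), length along dock x, in front of the flap. The point's y axis runs along the plate's length, z up. Home, this point is at dock x = +41 mm.
- flap (a joint): Angle of the steel flap (80 wide, 60 mm from hinge to front edge; hinge along dock y at x 110, z 52 mm, between post and housing). 0 = shut: slopes down toward the robot and bars the plate, which cannot push it open. 0.70 = fully open, lifted level. The plate passes from about 0.4; hold it above 0.5. Resting on the plate it reads 0.25 to 0.3.
- flap_edge (a point): Middle of the flap's rounded front edge (7 mm thick); moves with the flap. Shut: dock x = +68, z = 14 mm. Fully open: x = +54, z = 50 mm.
- lever: Spring lever, origin on its hinge: a straight bar running 280 mm from there toward the robot, outside the left rail, centred on dock y = +67 mm; its ribbed black rubber pad, 20 mm wide, covers 120 to 280 mm from the hinge. Frame parallel to the dock's while up. Up, it slopes 0.20 rad, front end's top 70 mm above the desk; 0.20 rad down it lies level at a stop, top 15 mm above the desk.
- lever_hinge (a point): The lever's hinge, in the housing (fixed; axis along dock y, at dock x = +118, y = +67, z = 12 mm). Gears turn the flap 3.5 times as far as the lever, so pressing the lever down opens the flap. Its spring pushes it up: pressing takes about 2 to 3 N at the front end, 5 N at 140 mm from the hinge. A fingertip can slide along the pad while holding it down; released, it springs up.
- lever_front (a point): Point on top of the lever's pad near its front end, 270 mm from the hinge; moves with the lever.
- dish: Loose bystander: round clear culture dish, 60 mm diameter, 16 mm high; origin at the centre of its underside.
- timer: Loose bystander: small white countdown timer, 52 x 64 x 29 mm; origin at the centre of its underside.
- marker: Loose bystander: white marker pen with a dark cap, 132 mm long, 13 mm thick; origin under its middle.
Mind the look-alikes: they are no part of the job. Leave any turquoise look-alike of the part that bears plate_center alone.

How it is judged:
By the outcome, as a careful person would: the job done as asked, in the order asked, and still so for the second after the job is handed in, with the robot touching nothing.
It also fails if it takes over 48 s, if anything falls off the work surface, if the arm or the gripper's body presses on something with over 40 N, if the wrist force passes 120 N, or if a joint passes its speed limit or range.

## Working session

There is one attempt and no reset: what is moved stays moved. The work goes in short steps, Python scripts to look and compute and a tool call to move; the robot and the scene stay as the last step left them, time stands still between calls to the robot, and variables do not carry over. Pictures are saved under pics/ and viewed, at most 10 in all, crops included, and the job is handed in when it is done.

Besides the shell and the picture viewer there is one more tool, called as name(argument=value, ...), one argument or row to a line, values as JSON. drive_tool: Moves the arm, as the interface text tells. Its arguments: {"type":"object","properties":{"rows":{"type":"string"},"squeeze":{"type":"number"}},"required":["rows"]}

```bash
mkdir -p pics
python3 - <<'E'
from bench import robot, viewer
import cv2,numpy as np
for n in ("scene","top"):
    im,d=viewer.get_image(n); cv2.imwrite(f"pics/{n}0.png",im[:,:,::-1]); np.save(f"pics/{n}0.npy",d)
    p=viewer.camera_params(n); print(n,{k:(np.round(v,4).tolist() if not isinstance(v,str) else v) for k,v in p.items()})
o=robot.observe(); print(o)
E
ls
```

```text
scene {'vertical_fov': 50.5836, 'cx': 321.4291, 'cy': 245.6012, 'pose': [[0.9065, 0.2704, -0.3244, 0.1271], [-0.4221, 0.558, -0.7145, -1.0123], [-0.0122, 0.7846, 0.6199, 0.742], [0.0, 0.0, 0.0, 1.0]]}
top {'vertical_fov': 48.4547, 'cx': 317.006, 'cy': 235.6464, 'pose': [[-0.0131, 0.9847, -0.1737, 0.2851], [-0.9999, -0.013, 0.0017, -0.2966], [-0.0006, 0.1737, 0.9848, 1.183], [0.0, 0.0, 0.0, 1.0]]}
{'t': 0.1, 'qpos': array([ 1.05591513e+00,  8.78831365e-02,  1.37202353e+00, -2.25576638e-05,
        1.68363770e+00, -1.03104080e-01]), 'dq': array([ 0.00042041,  0.00130579, -0.00422774, -0.00120356, -0.00053068,
       -0.00060159]), 'tau': array([ 1.76592577e-03, -3.41253340e+01, -3.03301978e+01,  7.20006670e-02,
        3.04323295e-02, -8.88268846e-05]), 'position': array([0.21990719, 0.50360033, 0.2044605 ]), 'ee_rot': array([-6.42144495e-01, -3.07467911e+00,  2.93071939e-03]), 'wrist_force': array([ 0.40813705,  0.3263115 , -0.73158781]), 'ft_torque': array([ 0.01356377, -0.07812221, -0.01227934]), 'grasp_force': 0.0, 'width': 0.09389598165764633}
pics
```

View pics/scene0.png

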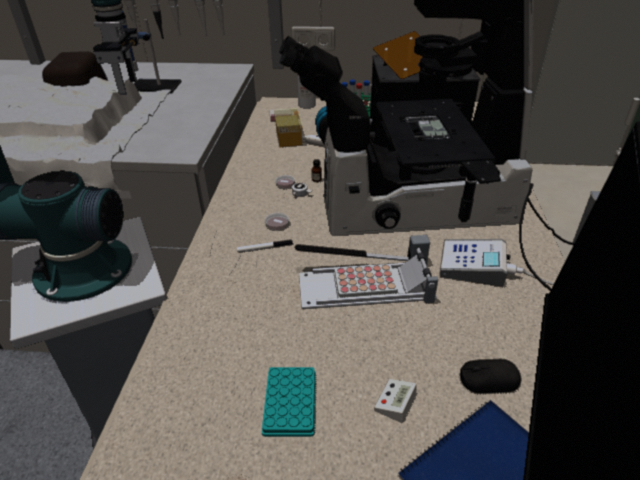

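View pics/top0.png

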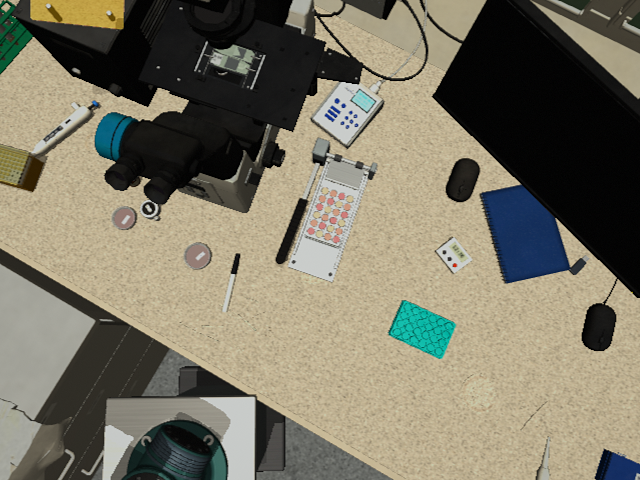

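The scene shows the dock at (365,285) and the lever running (295,247)–(410,258). In the top view the lever pad runs from (281,260) to (305,200), the plate is at (335,213), and the post and housing at (373,170)/(321,150). The marker (232,282) and a dish (198,256) lie near the lever's front end; the turquoise look-alike is at (422,328).

```bash
cat > h.py <<'E'
import numpy as np,cv2
from bench import robot,viewer
def K(n):
    p=viewer.camera_params(n); f=240/np.tan(np.radians(p["vertical_fov"]/2)); return f,p["cx"],p["cy"],np.array(p["pose"])
def pz(n,u,v,z):   # pixel -> world point on plane z
    f,cx,cy,T=K(n); r=T[:3,:3]@np.array([(u-cx)/f,-(v-cy)/f,-1]); return T[:3,3]+r*(z-T[2,3])/r[2]
def proj(n,P):
    f,cx,cy,T=K(n); c=(np.atleast_2d(P)-T[:3,3])@T[:3,:3]; return np.c_[cx+f*c[:,0]/-c[:,2],cy-f*c[:,1]/-c[:,2]]
def cloud(n,d):
    f,cx,cy,T=K(n); v,u=np.mgrid[:480,:640]; return np.stack([(u-cx)/f*d,-(v-cy)/f*d,-d],-1)@T[:3,:3].T+T[:3,3]
E
python3 - <<'E'
from h import *
im=cv2.imread("pics/top0.png")[135:290,255:400]
cv2.imwrite("pics/c0.png",cv2.resize(im,None,fx=3.8,fy=3.8,interpolation=cv2.INTER_CUBIC))
W=cloud("top",np.load("pics/top0.npy"))
for u,v in [(300,268),(318,270),(330,277),(293,230),(282,258),(321,150),(373,170),(335,213),(318,255),(232,282),(198,256)]: print(u,v,W[v,u].round(4))
E
```

```text
300 268 [ 0.4202 -0.26    0.0076]
318 270 [ 0.4149 -0.2998  0.0105]
330 277 [ 0.3994 -0.3261  0.0065]
293 230 [ 0.497  -0.2471  0.0551]
282 258 [ 0.4353 -0.224   0.0652]
321 150 [ 0.6723 -0.3098  0.0659]
373 170 [ 0.6261 -0.4224  0.0635]
335 213 [ 0.5392 -0.3391  0.0279]
318 255 [ 0.4492 -0.3003  0.0037]
232 282 [ 0.3907 -0.1107  0.0122]
198 256 [ 0.4488 -0.0353  0.0155]
```

View pics/c0.png

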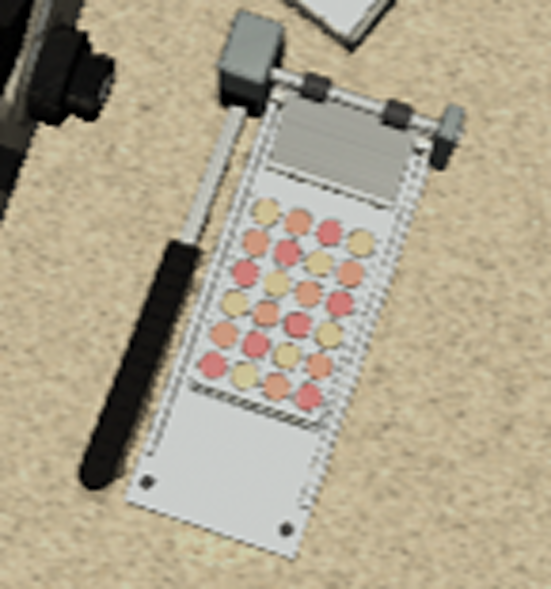

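The crop shows the bed's front corners at crop (128,500)/(297,555), lever tip (97,489), plate rear edge (190,385)–(322,425), and housing-top corners (240,10),(285,22). I fit the dock pose to these and check clearance to the microscope.

```bash
cat >> h.py <<'E'
def dk(p,P):
    c,s=np.cos(p[2]),np.sin(p[2]); P=np.atleast_2d(P)/1000.; return np.c_[p[0]+c*P[:,0]-s*P[:,1],p[1]+s*P[:,0]+c*P[:,1],P[:,2]]
def inv(p,W):
    c,s=np.cos(p[2]),np.sin(p[2]); d=np.array(W,float)-[p[0],p[1],0]; return np.stack([c*d[...,0]+s*d[...,1],-s*d[...,0]+c*d[...,1],d[...,2]],-1)*1000
E
python3 - <<'E'
from h import *
from scipy.optimize import least_squares as L
cp=lambda u,v:(u/3.8+255-.4,v/3.8+135-.4)
M=np.array([(-150,53,8),(-150,-53,8),(136,82,70),(136,52,70),(96,52,70),(96,82,70),(-156,67,68)],float)
U=np.array([cp(*q) for q in [(128,500),(297,555),(240,10),(285,22),(270,78),(221,66),(97,489)]])
r=L(lambda p:(proj("top",dk(p,M))-U).ravel(),[.55,-.33,-.3],loss="soft_l1")
p=r.x; print(p.round(4),r.fun.reshape(-1,2).round(1).tolist())
for q in [(190,385),(322,425)]:
    print("plate rear",inv(p,pz("top",*cp(*q),.026)).round(1))
for n in("top","scene"):
    W=cloud(n,np.load(f"pics/{n}0.npy")); D=inv(p,W)
    m=(D[...,2]>28)&(D[...,2]<400)&(D[...,0]>-250)&(D[...,0]<100)&(D[...,1]>-120)&(D[...,1]<260)
    Q=D[m]
    for x in range(-160,80,30):
        q=Q[(abs(Q[:,0]-x)<15)&(Q[:,2]>90)]; print(n,x,len(q),q[:,1].min().round() if len(q) else None, q[q[:,1].argmin()].round() if len(q) else None)
    # lever/plate/flap profiles
    for x in (-150,-120,-90,-60,-30,0,30,60,80):
        a=D[(abs(D[...,0]-x)<6)&(abs(D[...,1]-67)<5)]; b=D[(abs(D[...,0]-x)<6)&(abs(D[...,1])<30)]
        print(x,"lever z",np.median(a[:,2]).round(1),"bed z",np.median(b[:,2]).round(1))
E
```

```text
[ 0.5483 -0.3348 -0.3442] [[0.0, -0.2], [0.9, 0.9], [0.2, -1.6], [1.3, -0.5], [-0.7, 1.3], [-0.8, 0.2], [-0.5, -0.1]]
plate rear [-77.3  39.7  26. ]
plate rear [-74.7 -40.1  26. ]
top -160 0 None None
top -130 50 217.0 [-117.  217.  390.]
top -100 274 205.0 [-87. 205. 382.]
top -70 1503 179.0 [-56. 179. 117.]
top -40 1249 154.0 [-26. 154. 143.]
top -10 1027 154.0 [-18. 154. 146.]
top 20 551 178.0 [ 13. 178. 101.]
top 50 461 156.0 [ 57. 156.  94.]
-150 lever z 65.4 bed z 5.7
-120 lever z 62.2 bed z 7.8
-90 lever z 54.9 bed z 7.8
-60 lever z 49.9 bed z 25.9
-30 lever z 44.0 bed z 25.5
0 lever z 36.2 bed z 25.8
30 lever z 27.5 bed z 25.8
60 lever z 21.7 bed z 8.2
80 lever z 17.8 bed z 26.9
scene -160 2 229.0 [-148.  229.  399.]
scene -130 134 216.0 [-116.  216.  373.]
scene -100 401 205.0 [-91. 205. 368.]
scene -70 1276 178.0 [-59. 178. 100.]
scene -40 1700 156.0 [-26. 156. 146.]
scene -10 1344 154.0 [-11. 154. 144.]
scene 20 941 176.0 [ 12. 176.  94.]
scene 50 558 156.0 [ 48. 156.  91.]
-150 lever z 67.0 bed z 6.1
-120 lever z 63.1 bed z 8.3
-90 lever z 56.9 bed z 8.5
-60 lever z 51.3 bed z 27.1
-30 lever z 45.4 bed z 26.9
0 lever z 37.0 bed z 27.4
30 lever z 29.5 bed z 26.8
60 lever z 23.6 bed z 9.0
80 lever z 19.3 bed z 26.9
```

drive_tool(
  rows="0 0 0 0 0 -3.9 0.32; -0.021 -0.028 0 0 0 0 0.32; -0.021 -0.028 0 0 0 0 0.32; -0.021 -0.028 0 0 0 0 0.32; -0.021 -0.028 0 0 0 0 0.32",
)

```text
t: 0.52
position: [0.2613, 0.3687, 0.2047]
ee_rot: [-0.535, -3.095, 0.002]
wrist_force: [1.1, 0.3, 0.3]
width: 0.0654
grasp_force: 0.0
```

drive_tool(
  rows="-0.021 -0.028 0 0 0 0 0.32; -0.021 -0.028 0 0 0 0 0.32; -0.021 -0.028 0 0 0 0 0.32; -0.021 -0.028 0 0 0 0 0.32; -0.021 -0.028 0 0 0 0 0.32",
)

```text
t: 0.93
position: [0.313, 0.2015, 0.2051]
ee_rot: [-0.536, -3.095, 0.0]
wrist_force: [0.5, 0.1, -0.5]
width: 0.0637
grasp_force: 0.0
```

drive_tool(
  rows="-0.021 -0.028 0 0 0 0 0.32; -0.021 -0.028 0 0 0 0 0.32; -0.021 -0.028 0 0 0 0 0.32; -0.021 -0.028 0 0 0 0 0.32; -0.021 -0.028 0 0 0 0 0.32",
)

```text
t: 1.35
position: [0.3647, 0.0342, 0.2052]
ee_rot: [0.537, 3.095, 0.0]
wrist_force: [0.1, 0.9, -0.2]
width: 0.064
grasp_force: 0.0
```

drive_tool(
  rows="-0.0132 -0.028 0 0 0 0 0.32; -0.0132 -0.028 0 0 0 0 0.32; -0.0132 -0.028 0 0 0 0 0.32; -0.0132 -0.028 0 0 0 0 0.32; -0.0132 -0.028 0 0 0 0 0.32",
)

```text
t: 1.77
position: [0.3794, -0.1197, 0.2051]
ee_rot: [-0.538, -3.095, -0.001]
wrist_force: [0.6, 0.8, 0.0]
width: 0.0639
grasp_force: 0.0
```

drive_tool(
  rows="-0.0132 -0.028 0 0 0 0 0.32; -0.0132 -0.028 0 0 0 0 0.32; -0.0132 -0.028 0 0 0 0 0.32; -0.0132 -0.028 0 0 0 0 0.32; -0.0132 -0.028 0 0 0 0 0.32",
)

```text
t: 2.18
position: [0.3944, -0.2736, 0.2049]
ee_rot: [-0.538, -3.094, -0.001]
wrist_force: [0.1, 0.1, -0.0]
width: 0.0643
grasp_force: 0.0
```

```bash
cat >> h.py <<'E'
P0=[.5483,-.3348,-.3442]
def st():
    o=robot.observe(); d=inv(P0,o["position"]); a=2*np.degrees(np.arctan2(o["ee_rot"][1],o["ee_rot"][0]))-90
    print("dock TCP",d.round(1),"w",round(o["width"],4),"F",o["wrist_force"].round(1),"toolY yaw",a.round(2),"t",o["t"],"q",o["qpos"].round(2))
E
python3 -c "
from h import *
st()"
```

```text
dock TCP [-165.5    5.6  204.9] w 0.0643 F [ 0.1  0.1 -0. ] toolY yaw -289.72 t 2.1833 q [-0.72 -0.07  1.53  0.    1.68 -1.95]
```

drive_tool(
  rows="-0.017 0.006 0.025 0 0 0 0.32; -0.017 0.006 0.025 0 0 0 0.32; -0.017 0.006 0.025 0 0 0 0.32; -0.0165 0.0055 0.025 0 0 0 0.32; 0 0 0.025 0 0 0 0.32",
)

```text
t: 2.6
position: [0.4682, -0.2727, 0.0786]
ee_rot: [0.535, 3.095, 0.001]
wrist_force: [-0.5, -0.6, 0.1]
width: 0.0639
grasp_force: 0.0
```

Run:
```python
from h import *
st()
im,d=viewer.get_image("top"); im2,_=viewer.get_image("scene")
r=lambda a:cv2.resize(a,(390,500),interpolation=cv2.INTER_CUBIC)
cv2.imwrite("pics/c1.png",np.hstack([r(im[130:290,255:380]),r(im2[210:338,320:420] if 0 else im2[180:330,290:450])])[:,:,::-1])
```

```text
dock TCP [-96.3  31.5  78.6] w 0.0639 F [-0.5 -0.6  0.1] toolY yaw 70.37 t 2.6 q [-0.63  0.13  1.58  0.    1.43 -1.86]
```

View pics/c1.png

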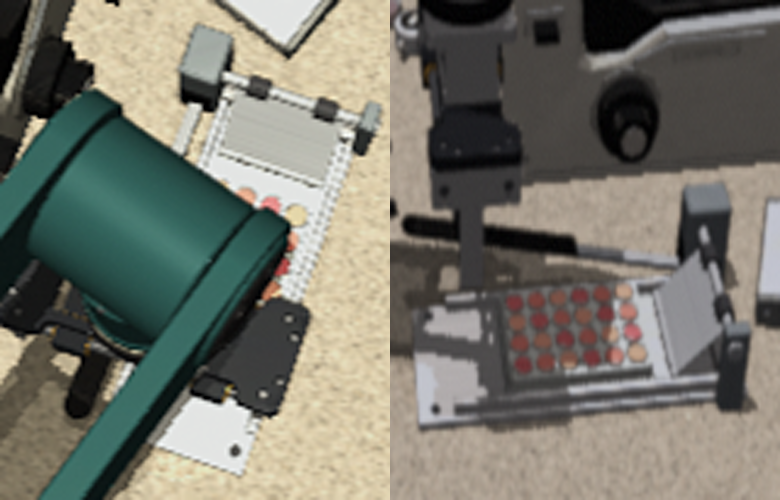

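The crop shows the left finger above the lever pad and the right finger over the bare bed behind the plate. I'll press down.

drive_tool(
  rows="0.001 -0.002 0.007 0 0 0 0.32; 0.001 0 0.007 0 0 0 0.32; 0 0 0.007 0 0 0 0.32; 0 0 0.006 0 0 0 0.32; 0 0 0.006 0 0 0 0.32",
)

```text
t: 3.12
position: [0.4638, -0.2745, 0.0484]
ee_rot: [0.538, 3.094, -0.002]
wrist_force: [-0.8, -0.4, 2.5]
width: 0.0643
grasp_force: 1.1
```

```bash
python3 -c "
from h import *
st()"
```

```text
dock TCP [-99.9  28.2  48.4] w 0.0643 F [-0.8 -0.4  2.5] toolY yaw 70.29 t 3.1167 q [-0.64  0.15  1.62 -0.    1.37 -1.87]
```

drive_tool(
  rows="0 0.001 0.006 0 0 0 0.32; 0 0 0.006 0 0 0 0.32; 0 0 0.006 0 0 0 0.32; 0 0 0.006 0 0 0 0.32; 0 0 0 0 0 0 0.32",
)

```text
t: 3.53
position: [0.4637, -0.2729, 0.022]
ee_rot: [-0.537, -3.094, -0.001]
wrist_force: [-0.4, -1.5, 3.0]
width: 0.0639
grasp_force: 1.3
```

```bash
python3 -c "
from h import *
st()"
```

```text
dock TCP [-100.6   29.8   22. ] w 0.0639 F [-0.4 -1.5  3. ] toolY yaw -289.7 t 3.5333 q [-0.64  0.17  1.65  0.    1.32 -1.86]
```

drive_tool(
  rows="0 0 0.003 0 0 0 0.32; 0 0 0.002 0 0 0 0.32; 0 0 0 0 0 0 0.32; 0 0 0 0 0 0 0.32; 0 0 0 0 0 0 0.32",
)

```text
t: 3.95
position: [0.464, -0.273, 0.0186]
ee_rot: [-0.537, -3.095, -0.0]
wrist_force: [-2.0, 0.7, 3.2]
width: 0.064
grasp_force: 1.4
```

Run:
```python
from h import *
st()
_,d=viewer.get_image("top"); im,d2=viewer.get_image("scene")
for n,x in(("top",d),("scene",d2)):
    D=inv(P0,cloud(n,x))
    for a in (45,55,65,75,90):
        m=(abs(D[...,0]-a)<5)&(abs(D[...,1])<30)&(D[...,2]<80); print(n,a,np.percentile(D[m][:,2],[10,50,90]).round(1) if m.sum() else None)
cv2.imwrite("pics/c2.png",cv2.resize(im[180:330,290:450],(720,600),interpolation=cv2.INTER_CUBIC)[:,:,::-1])
```

```text
dock TCP [-100.2   29.7   18.6] w 0.064 F [-2.   0.7  3.2] toolY yaw -289.69 t 3.95 q [-0.64  0.18  1.66  0.    1.31 -1.86]
top 45 [22.2 25.6 47.4]
top 55 [ 5.6 46.8 51.2]
top 65 [44.8 48.3 50.9]
top 75 [46.5 49.3 52.3]
top 90 [48.2 50.8 53.2]
scene 45 [25.  26.6 28.5]
scene 55 [ 8.  48.8 51.1]
scene 65 [ 7.7 48.4 51.2]
scene 75 [ 7.5 49.6 51.6]
scene 90 [ 8.  51.1 53.4]
```

View pics/c2.png

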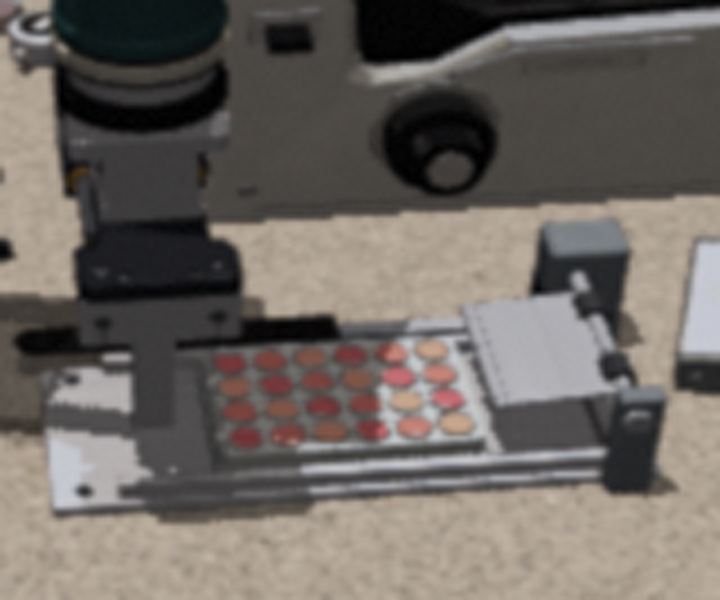

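The flap is now level, with its edge at about z 48 mm. The right finger is on the bed behind the plate at (155,420). I'll push.

drive_tool(
  rows="-0.004 0 0.001 0 0 0 0.32; -0.004 0 0 0 0 0 0.32; -0.004 0 0 0 0 0 0.32; -0.004 0 0 0 0 0 0.32; -0.004 0 0 0 0 0 0.32",
)

```text
t: 4.47
position: [0.4832, -0.2799, 0.0174]
ee_rot: [-0.537, -3.095, -0.0]
wrist_force: [-2.5, 0.5, 4.1]
width: 0.0642
grasp_force: 1.9
```

drive_tool(
  rows="-0.004 0 0.001 0 0 0 0.32; -0.004 0 0 0 0 0 0.32; -0.004 0 0 0 0 0 0.32; -0.004 0 0 0 0 0 0.32; -0.004 0 0 0 0 0 0.32",
)

```text
t: 4.88
position: [0.502, -0.2866, 0.0164]
ee_rot: [-0.537, -3.095, -0.0]
wrist_force: [-2.5, 1.2, 3.2]
width: 0.0639
grasp_force: 2.0
```

Run:
```python
from h import *
st()
im,d2=viewer.get_image("scene"); D=inv(P0,cloud("scene",d2))
m=(abs(D[...,0]-75)<12)&(abs(D[...,1])<30)&(D[...,2]<80)&(D[...,2]>35); print(np.median(D[m][:,2]))
```

```text
dock TCP [-59.8  29.7  16.4] w 0.0639 F [-2.5  1.2  3.2] toolY yaw -289.69 t 4.8833 q [-0.62  0.26  1.56  0.    1.32 -1.84]
51.87557859550807
```

drive_tool(
  rows="-0.004 0 0 0 0 0 0.32; -0.004 0 0 0 0 0 0.32; -0.004 0 0 0 0 0 0.32; -0.003 0 0 0 0 0 0.32; -0.003 0 0 0 0 0 0.32",
)

```text
t: 5.35
position: [0.5189, -0.2927, 0.0165]
ee_rot: [-0.537, -3.095, -0.0]
wrist_force: [-3.9, 0.6, 4.1]
width: 0.0639
grasp_force: 2.3
```

drive_tool(
  rows="-0.002 0 0 0 0 0 0.32; -0.002 0 0 0 0 0 0.32; -0.001 0 0 0 0 0 0.32; -0.001 0 0 0 0 0 0.32; 0 0 0 0 0 0 0.32",
)

```text
t: 5.77
position: [0.5245, -0.2947, 0.0165]
ee_rot: [0.537, 3.095, 0.0]
wrist_force: [-3.2, 1.1, 4.5]
width: 0.064
grasp_force: 2.2
```

Run:
```python
from h import *
st()
im,d2=viewer.get_image("scene"); D=inv(P0,cloud("scene",d2))
m=(abs(D[...,0]-75)<12)&(abs(D[...,1])<30)&(D[...,2]<80)&(D[...,2]>35); print(np.median(D[m][:,2]))
cv2.imwrite("pics/c3.png",cv2.resize(im[180:330,290:450],(720,600),interpolation=cv2.INTER_CUBIC)[:,:,::-1])
```

```text
dock TCP [-36.   29.7  16.5] w 0.064 F [-3.2  1.1  4.5] toolY yaw 70.31 t 5.7667 q [-0.61  0.31  1.5   0.    1.34 -1.83]
51.48331960426533
```

View pics/c3.png

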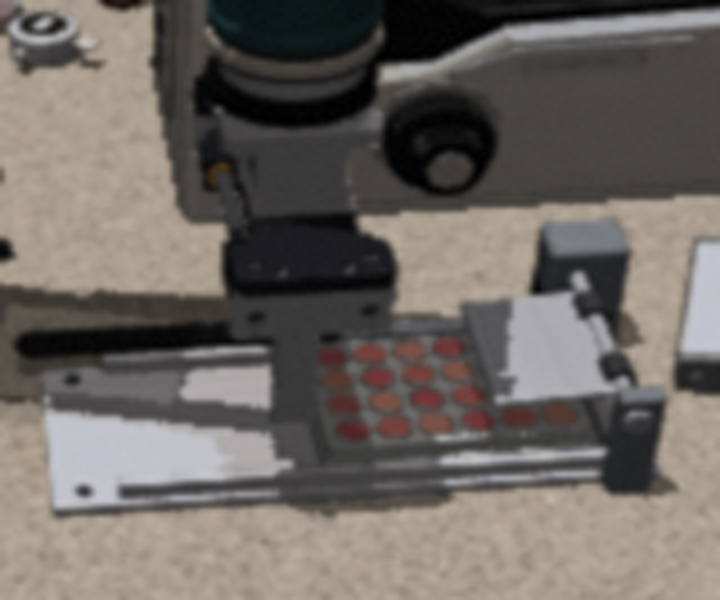

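The flap is open and the plate has moved under it, with its rear edge near (320,440). I'll push slowly until it meets the stop.

drive_tool(
  rows="-0.001 0 0 0 0 0 0.32; -0.001 0 0 0 0 0 0.32; -0.001 0 0 0 0 0 0.32; -0.001 0 0 0 0 0 0.32; 0 0 0 0 0 0 0.32",
)

```text
t: 6.23
position: [0.5276, -0.2958, 0.0165]
ee_rot: [-0.537, -3.094, -0.001]
wrist_force: [-5.6, 1.6, 5.2]
width: 0.0635
grasp_force: 3.3
```

drive_tool(
  rows="-0.001 0 0 0 0 0 0.32; -0.001 0 0 0 0 0 0.32; -0.001 0 0 0 0 0 0.32; 0 0 0 0 0 0 0.32; 0 0 0 0 0 0 0.32",
)

```text
t: 6.65
position: [0.5278, -0.2959, 0.0165]
ee_rot: [-0.537, -3.088, -0.003]
wrist_force: [-10.2, 4.8, 10.2]
width: 0.064
grasp_force: 6.7
```

```bash
python3 -c "
from h import *
st()"
```

```text
dock TCP [-32.4  29.7  16.5] w 0.064 F [-10.2   4.8  10.2] toolY yaw -289.74 t 6.65 q [-0.6   0.32  1.48 -0.    1.35 -1.83]
```

Force rose to 11 N with motion stalled at about -32 mm, as expected for home. I'll back off the plate first, then rise off the lever.

drive_tool(
  rows="0.003 0 0 0 0 0 0.32; 0.003 0 0 0 0 0 0.32; 0.003 0 0 0 0 0 0.32; 0.003 0 0 0 0 0 0.32; 0 0 0 0 0 0 0.32",
)

```text
t: 7.07
position: [0.5207, -0.2935, 0.0173]
ee_rot: [0.537, 3.092, -0.002]
wrist_force: [3.1, -0.8, 4.1]
width: 0.0644
grasp_force: 2.0
```

drive_tool(
  rows="0 0 -0.006 0 0 0 0.32; 0 0 -0.007 0 0 0 0.32; 0 0 -0.008 0 0 0 0.32; 0 0 -0.01 0 0 0 0.32; 0 0 -0.015 0 0 0 0.32",
)

```text
t: 7.48
position: [0.5176, -0.2919, 0.0611]
ee_rot: [-0.536, -3.09, -0.003]
wrist_force: [-0.3, -0.2, -0.4]
width: 0.0642
grasp_force: 0.0
```

drive_tool(
  rows="0 0 -0.025 0 0 0 0.32; 0 0 -0.025 0 0 0 0.32; 0.005 0 -0.025 0 0 0 0.32; 0.02 0 -0.02 0 0 0 0.32; 0.035 0 0 0 0 0 0.32",
)

```text
t: 7.9
position: [0.4653, -0.2744, 0.1624]
ee_rot: [0.535, 3.089, -0.006]
wrist_force: [-0.6, 0.5, 0.7]
width: 0.064
grasp_force: 0.0
```

drive_tool(
  rows="0.035 0 0 0 0 0 0.32; 0.035 0 0 0 0 0 0.32; 0.03 0 0 0 0 0 0.32; 0.02 0 0 0 0 0 0.32; 0 0 0 0 0 0 0.32",
)

```text
t: 8.32
position: [0.3467, -0.2307, 0.1574]
ee_rot: [-0.539, -3.092, -0.001]
wrist_force: [0.7, 0.5, 0.4]
width: 0.064
grasp_force: 0.0
```

Run:
```python
from h import *
st()
im,d=viewer.get_image("top"); im2,d2=viewer.get_image("scene")
for n,x in(("top",d),("scene",d2)):
    D=inv(P0,cloud(n,x))
    for a in (-45,-35,-30,-26,-22,-18,-12,30,68,75,85,95):
        m=(abs(D[...,0]-a)<3)&(abs(D[...,1])<30)&(D[...,2]<80); print(n,a,m.sum(),np.median(D[m][:,2]).round(1))
r=lambda a:cv2.resize(a,(390,500),interpolation=cv2.INTER_CUBIC)
cv2.imwrite("pics/c4.png",np.hstack([r(im[130:290,255:380]),r(im2[180:330,290:450])])[:,:,::-1])
```

```text
dock TCP [-224.9   30.   157.4] w 0.064 F [0.7 0.5 0.4] toolY yaw -289.76 t 8.3167 q [-0.72 -0.2   1.74 -0.    1.61 -1.95]
top -45 70 7.4
top -35 70 7.9
top -30 65 7.2
top -26 90 8.3
top -22 111 20.3
top -18 74 25.3
top -12 69 25.9
top 30 69 25.8
top 68 79 34.7
top 75 79 38.0
top 85 79 42.2
top 95 84 46.4
scene -45 56 8.5
scene -35 57 8.2
scene -30 52 8.3
scene -26 66 8.8
scene -22 92 16.6
scene -18 60 26.2
scene -12 56 26.8
scene 30 55 27.4
scene 68 65 35.1
scene 75 65 38.8
scene 85 73 42.8
scene 95 74 47.3
```

View pics/c4.png

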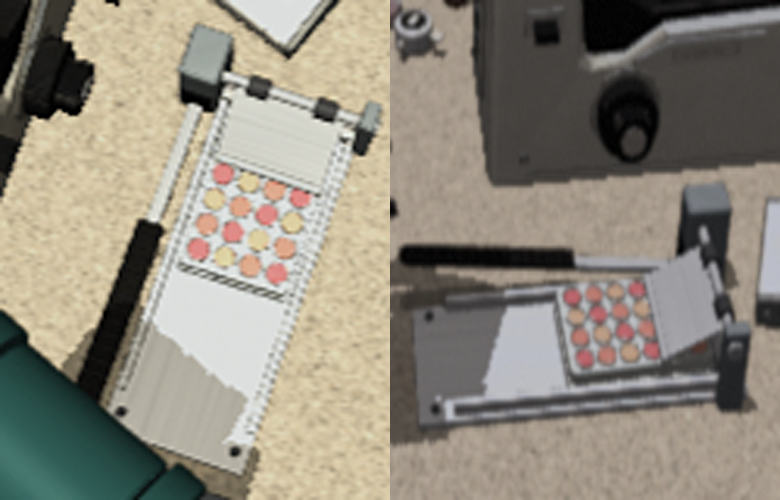

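The plate's rear edge measures about -23 mm in dock x, which is home. The flap slopes about 0.41 rad, so it reads about 0.28 and rests on the plate. The lever has sprung partly up and the tool is clear.

```bash
python3 -c "
from bench import close_job
print(close_job())"
```

```text
the job is handed in; nothing more can be done
None
```

The plate is home against the back stop with the flap resting on it and the lever released; the arm is clear of everything, and I handed the job in at about 8.4 s.

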